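Turn the circus parade round: cooling rack to paint rack in reverse order

ROBOT

A 6-joint arm with a two-finger parallel gripper is mounted at the origin on the work surface. World frame = base frame: x ahead of the robot, y to its left, z up, the work surface at z = 0. Lengths are in mm, angles in degrees, forces in N, time in s.
With the tool pointing down it reaches from about 400 to 925 mm from the base axis. Payload 12.5 kg.
Tool frame: the origin (TCP) lies on the mounting face of the last link; the fingertips stand 190 mm ahead of it and the grasp point (between the pads) lies 171 mm ahead of it; z points along the fingers, y is the line along which they close (so a half turn about z gives the same grasp; the last joint's range is limited). The gripper opens to 95 mm and grips with 3 to 60 N. Pads are 20 mm wide; open, the fingers measure 119 mm over their backs; the gripper's body (75 mm by 180 mm) begins 59 mm behind the grasp point.
Start: joints at [-73.545, 28.126, 89.318, -0, 62.55, -6.05], TCP at [239.254, -577.393, 404.761] pointing down, gripper open.
Joint ranges: [-177.58, 177.58], [-47.91, 125.51], [2.72, 160], [-65.01, 245.01], [3.68, 167.84], [-153.87, 153.87]. Speed limits (degrees/s): [127.2, 127.2, 159.86, 180, 180, 180].

INTERFACE

Orientations are given as [roll, pitch, yaw] about the fixed x, y, z axes, in that order (R = Rz(yaw) Ry(pitch) Rx(roll)).
In Python, from workcell import r, eyes, order gives the robot as it stands.
- The arm moves only by the shell command python3 -m handwheel 'ROWS' [FORCE]. ROWS is JSON, one flat list of numbers, 7 for each row, row after row: the opening in per cent of the stroke, from 0 (shut) to 100 (fully open), then the shift along the tool's x, y, z normalised to -1 to 1, where 1 is 40 mm, then the turn, a rotation vector about the tool's x, y, z normalised to -1 to 1, where 1 is 6 degrees. A call has 1 to 8 rows; each row shifts and turns the commanded pose from where the row before left it, along the tool's axes as they then stand; what a row does not reach is not made up. A row lasts 1/12 s, in which the tool goes at most 41.7 mm and 7.16 degrees, less where a joint would pass 70% of its speed; a pose out of reach is approached as far as the arm can. A call with a number of a shift or a turn outside -1 to 1 is refused whole. A call with a gripper value outside its range is refused whole. The fingers move at their own pace and stop on an object; FORCE is the grip in N (left out, the last holds). Time passes only in rows, so rows that do not move let the fingers close. It gives the time, the measured TCP pose, the force, the opening and the grip force at its end, in the units of the state.
- r.sense(): the state, without advancing time (a new reading comes with each control period).
- eyes.get_image(name): name is "scene" or "top"; returns (picture, depth): 400x640x3 uint8, red, green, blue; 400x640 float32, mm along the optical axis (not along the pixel's ray), 0 where there is no reading.
- eyes.calibration(name): a dict with "K" (3x3 intrinsics, pixels), "rvec" (rotation vector, rad) and "tvec" (3), from world to camera coordinates, as OpenCV has them. Camera axes: x right, y down, z forward; pixel columns grow to the right and rows downward; lengths in mm; the calibration is good to about 2 mm. A picture is of the moment at which its call begins. calibration takes no time and is no camera call.
- order.hand_in(): hands the job in; it is judged then, once.
The state is a dict: "t": time; "joint_positions": joint angles; "qvel": joint speeds; "tau": joint torques, N m; "tool_pos": TCP position; "orientation": TCP orientation; "wrist_force": force on the tool from outside, world axes, zero at the start; "moment": the same for the moment, N m; "finger_gap": finger opening in mm; "finger_force": force on a finger pad.
Only numpy, scipy, OpenCV 4.12 (cv2) and the standard library are available. Lean on these libraries where they do the work, as an engineer would, in place of code of your own. Each camera call takes 0.05 s, during which the arm holds its last target. There are 200 camera calls.

TASK

Move the three bare tin circus figures (seal, elephant, clown) from the cork pads of the cooling rack into the three round wooden cups of the paint rack, one to a cup and in reverse order: as seen from the robot, the figure that stood left on the cooling rack goes into the right-hand cup, the middle one into the middle cup and the right-hand one into the left cup. Set each down gently, upright and flat on the floor of its cup, without dropping or toppling any, and leave the jar of marbles where it is.

Things in the scene. Friction and masses are not known exactly. Their poses are not given: they have to be found in the camera images.
- seal_center (a point): Bare tin circus seal on a round dark steel tub: a slim, long body with spread flippers, nose up with a 16 mm ball on it. Tub: upright cylinder 48 mm across, 44 mm high; all above stays within its outline, so the tub can be gripped from any side. 90 mm tall in all, 0.13 kg. The point is on the upright axis, 45 mm above the underside (level with the tub's top edge). z up, x the way it faces (random)
- elephant_center (a point): Bare tin elephant on a round dark steel tub: a thick body on four legs, two upright flat ears, trunk raised. Tub: upright cylinder 48 mm across, 44 mm high; all above stays within its outline, so the tub can be gripped from any side. 90 mm tall in all, 0.13 kg. The point is on the upright axis, 45 mm above the underside (level with the tub's top edge). z up, x the way it faces (random)
- clown_center (a point): Bare tin clown on a round dark steel tub: a cone-shaped coat, two arms out, a ruff and a pointed hat on the centre line. Tub: upright cylinder 48 mm across, 44 mm high; all above stays within its outline, so the tub can be gripped from any side. 90 mm tall in all, 0.13 kg. The point is on the upright axis, 45 mm above the underside (level with the tub's top edge). z up, x the way it faces (random)
- pad_seal: Fixed square cork pad (64 x 64 x 6 mm) on which the seal stands at the start (it stays when the seal is gone). Three like pads, 100 mm apart, lie in a row on a dark steel board (90 x 290 x 12 mm), the cooling rack. Origin: centre of the underside; the figure's underside is 6 mm above it. y: along the row, to the robot's left; x: across it
- pad_elephant: Fixed square cork pad (64 x 64 x 6 mm) on which the elephant stands at the start (it stays when the elephant is gone). Three like pads, 100 mm apart, lie in a row on a dark steel board (90 x 290 x 12 mm), the cooling rack. Origin: centre of the underside; the figure's underside is 6 mm above it. y: along the row, to the robot's left; x: across it
- pad_clown: Fixed square cork pad (64 x 64 x 6 mm) on which the clown stands at the start (it stays when the clown is gone). Three like pads, 100 mm apart, lie in a row on a dark steel board (90 x 290 x 12 mm), the cooling rack. Origin: centre of the underside; the figure's underside is 6 mm above it. y: along the row, to the robot's left; x: across it
- cup_right: The right one, as seen from the robot, of three fixed, like, shallow round wooden cups in a row, 100 mm apart, on a brown wooden board (90 x 290 x 12 mm), the paint rack. 82 mm across outside, 72 mm inside; floor 6 mm, rim 11 mm above its origin, the centre of its underside. y: along the row, to the robot's left; x: across it
- cup_middle: The middle one, as seen from the robot, of three fixed, like, shallow round wooden cups in a row, 100 mm apart, on a brown wooden board (90 x 290 x 12 mm), the paint rack. 82 mm across outside, 72 mm inside; floor 6 mm, rim 11 mm above its origin, the centre of its underside. y: along the row, to the robot's left; x: across it
- cup_left: The left one, as seen from the robot, of three fixed, like, shallow round wooden cups in a row, 100 mm apart, on a brown wooden board (90 x 290 x 12 mm), the paint rack. 82 mm across outside, 72 mm inside; floor 6 mm, rim 11 mm above its origin, the centre of its underside. y: along the row, to the robot's left; x: across it
- jar_center (a point): Glass jar of marbles with a steel lid, 70 mm across, 97 mm tall, loose, beyond and between the racks; to be left alone. The point is at its centre, 48.5 mm above its underside
There are look-alikes about, which are no part of the job. What is shaped like the part that bears seal_center but purple is not meant. What is shaped like the part that bears elephant_center but purple is not meant.

How it is judged (in metres and radians):
At the end, for the whole second after the job is handed in: Each figure stands in the cup mirroring its starting place (left to right, middle to middle, right to left, seen from the robot): axis within 14 mm of the cup's centre, underside on its floor (within 5 mm), upright within 7 degrees, at rest (below 0.02 m/s, 0.2 rad/s) (((y of pad_seal in the frame of pad_elephant above 0 m and y of pad_seal in the frame of pad_clown above 0 m and horizontal distance between seal_center and cup_right below 0.014 m and z of seal_center in the frame of cup_right between 0.046 and 0.056 m) or (y of pad_seal in the frame of pad_elephant between -0.15 and 0.15 m and y of pad_seal in the frame of pad_clown between -0.15 and 0.15 m and horizontal distance between seal_center and cup_middle below 0.014 m and z of seal_center in the frame of cup_middle between 0.046 and 0.056 m) or (y of pad_seal in the frame of pad_elephant below 0 m and y of pad_seal in the frame of pad_clown below 0 m and horizontal distance between seal_center and cup_left below 0.014 m and z of seal_center in the frame of cup_left between 0.046 and 0.056 m)) and angle between each of seal_center, elephant_center, clown_center's own z axis and vertical below 0.12 rad and linear speed of each of seal, elephant, clown below 0.02 m/s and angular speed of each of seal, elephant, clown below 0.2 rad/s and ((y of pad_elephant in the frame of pad_seal above 0 m and y of pad_elephant in the frame of pad_clown above 0 m and horizontal distance between elephant_center and cup_right below 0.014 m and z of elephant_center in the frame of cup_right between 0.046 and 0.056 m) or (y of pad_elephant in the frame of pad_seal between -0.15 and 0.15 m and y of pad_elephant in the frame of pad_clown between -0.15 and 0.15 m and horizontal distance between elephant_center and cup_middle below 0.014 m and z of elephant_center in the frame of cup_middle between 0.046 and 0.056 m) or (y of pad_elephant in the frame of pad_seal below 0 m and y of pad_elephant in the frame of pad_clown below 0 m and horizontal distance between elephant_center and cup_left below 0.014 m and z of elephant_center in the frame of cup_left between 0.046 and 0.056 m)) and ((y of pad_clown in the frame of pad_seal above 0 m and y of pad_clown in the frame of pad_elephant above 0 m and horizontal distance between clown_center and cup_right below 0.014 m and z of clown_center in the frame of cup_right between 0.046 and 0.056 m) or (y of pad_clown in the frame of pad_seal between -0.15 and 0.15 m and y of pad_clown in the frame of pad_elephant between -0.15 and 0.15 m and horizontal distance between clown_center and cup_middle below 0.014 m and z of clown_center in the frame of cup_middle between 0.046 and 0.056 m) or (y of pad_clown in the frame of pad_seal below 0 m and y of pad_clown in the frame of pad_elephant below 0 m and horizontal distance between clown_center and cup_left below 0.014 m and z of clown_center in the frame of cup_left between 0.046 and 0.056 m))); the robot touches nothing.
It fails at once if the jar of marbles is pushed more than 20 mm or tipped over (distance of jar_center from where it was at the start of the episode above 0.02 m or angle between jar_center's own z axis and vertical above 0.4 rad).
It fails at once if a figure is toppled (leans more than 40 degrees) (angle between any of seal_center, elephant_center, clown_center's own z axis and vertical above 0.7 rad).
It fails at once if a figure is dropped or thrown (faster than 0.7 m/s with no finger on it, a fall of about 25 mm) ((linear speed of seal above 0.7 m/s and contact force between the fingers and seal below 0.05 N) or (linear speed of elephant above 0.7 m/s and contact force between the fingers and elephant below 0.05 N) or (linear speed of clown above 0.7 m/s and contact force between the fingers and clown below 0.05 N)).
It also fails if it takes over 88 s, if anything falls off the work surface, if the arm or the gripper's body presses on something with over 40 N, if the wrist force passes 120 N, or if a joint passes its speed limit or range.

## Working session

There is one attempt and no reset: what is moved stays moved. The work goes in short steps, Python scripts to look and compute and a shell command to move; the robot and the scene stay as the last step left them, time stands still between calls to the robot, and variables do not carry over. Pictures are saved under pics/ and viewed, at most 14 in all, crops included, and the job is handed in when it is done.

```bash
mkdir -p pics; python3 - <<'E'
from workcell import r,eyes,order
import cv2,numpy as np
s=r.sense();print(s['t'],s['tool_pos'],s['orientation'],s['finger_gap'])
for n in('scene','top'):
    p,d=eyes.get_image(n);cv2.imwrite(f'pics/{n}0.png',p[:,:,::-1]);np.savez(f'{n}0.npz',p=p,d=d)
    c=eyes.calibration(n);R=cv2.Rodrigues(np.array(c['rvec'],float))[0];print(n,c['K'],R.round(3),-R.T@np.array(c['tvec']).ravel())
E
```

```text
0.0 [ 239.25325557 -577.34607676  404.14926687] [-1.79935862e+02 -7.02717666e-03  2.25045891e+01] 95.16316699035374
scene [[462.83107067   0.         320.48723744]
 [  0.         462.83107067 203.01906925]
 [  0.           0.           1.        ]] [[ 0.631  0.776 -0.   ]
 [ 0.553 -0.45  -0.701]
 [-0.544  0.442 -0.713]] [1247.76251058 -497.27522488  904.50894177]
top [[420.5967204    0.         315.89030749]
 [  0.         420.5967204  198.7958871 ]
 [  0.           0.           1.        ]] [[ 0.014 -1.     0.01 ]
 [-0.99  -0.015 -0.141]
 [ 0.142 -0.008 -0.99 ]] [ 449.65083797   -3.80396651 1101.78557845]
```

View pics/scene0.png

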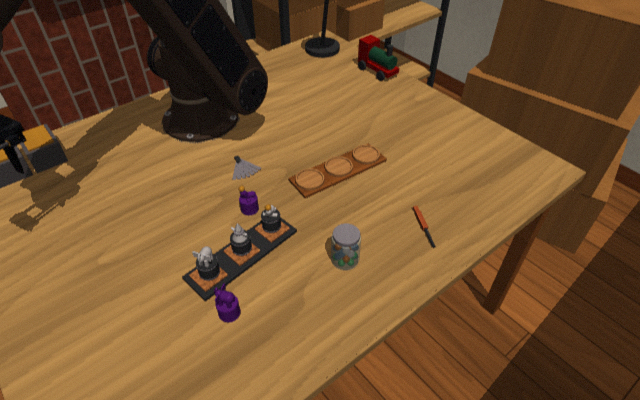

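View pics/top0.png

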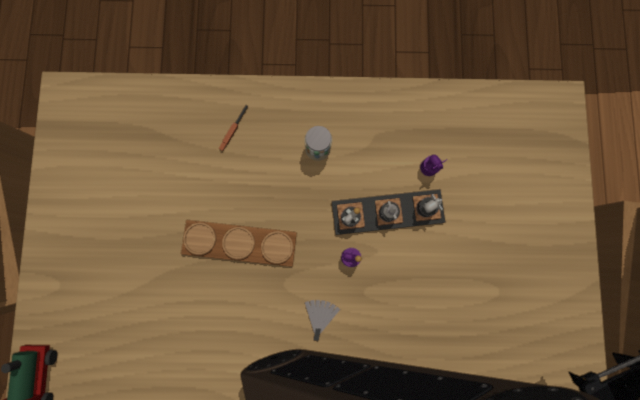

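The scene view shows the dark cooling rack from about (186,275) to (297,232), carrying three figures. Purple decoys stand at (249,200) and (228,305), the jar is at (346,247) and the paint rack at (338,170). In the top view the figures are at about (350,215), (388,210) and (428,206), and the cups at (199,238), (238,243) and (277,247).

```bash
cat > h.py <<'E'
import cv2,numpy as np
from workcell import r,eyes,order
def cal(n):
    c=eyes.calibration(n);R=cv2.Rodrigues(np.array(c['rvec'],float))[0];return np.array(c['K']),R,np.array(c['tvec'],float).ravel()
def cloud(n,d):
    K,R,t=cal(n);v,u=np.mgrid[:d.shape[0],:d.shape[1]]
    P=np.stack([(u-K[0,2])/K[0,0]*d,(v-K[1,2])/K[1,1]*d,d],-1);W=(P-t)@R;W[d<=0]=np.nan;return W
def ray(n,uv,z):
    K,R,t=cal(n);uv=np.atleast_2d(uv).astype(float)
    D=np.c_[(uv-K[:2,2])/[K[0,0],K[1,1]],np.ones(len(uv))]@R;C=-R.T@t
    return C[:2]+D[:,:2]*((z-C[2])/D[:,2])[:,None]
def rect(n,mask,z):
    c=max(cv2.findContours(mask.astype(np.uint8),0,1)[0],key=cv2.contourArea)[:,0]
    return cv2.minAreaRect(ray(n,c,z).astype(np.float32))
from scipy.optimize import least_squares
def circ(P,rad):
    return least_squares(lambda q:np.hypot(*(P-q[:2]).T)-rad,P.mean(0),loss='soft_l1',f_scale=2).x
E
python3 - <<'E'
from h import *
Ws={}
for n in('top','scene'):
    f=np.load(n+'0.npz');p,d=f['p'],f['d'];W=cloud(n,d);Ws[n]=W
    hsv=cv2.cvtColor(p,cv2.COLOR_RGB2HSV)
    X,Y,Z=W[...,0],W[...,1],W[...,2]
    t=(Z>-5)&(Z<5)&(X>400)&(X<700);print(n,'table z',np.nanmedian(Z[t]))
    b=(Z>8)&(Z<120)&(X>300)&(X<850)&(abs(Y)<500)
    k,l,st,ce=cv2.connectedComponentsWithStats(b.astype(np.uint8))
    for i in range(1,k):
        if st[i,4]>60:
            m=l==i; print(n,ce[i].round(),st[i,4],'xyz',np.nanmedian(W[m],0).round(1),'zmax',np.nanmax(Z[m]).round(),cv2.minAreaRect(W[m][:,:2].astype(np.float32)))
    # tub points
    for g in [0]:
        m=(Z>27)&(Z<58)&(X>300)&(X<800)&(abs(Y)<500)
        k,l,st,ce=cv2.connectedComponentsWithStats(m.astype(np.uint8))
        for i in range(1,k):
            if st[i,4]>30:
                P=W[l==i][:,:2];print('  side',ce[i].round(),st[i,4],circ(P,24).round(1),P.mean(0).round(1),hsv[l==i].mean(0).round())
        for z0,z1 in((60,66),(66,112)):
          m=(Z>z0)&(Z<z1)&(X>300)&(X<800)&(abs(Y)<500)
          k,l,st,ce=cv2.connectedComponentsWithStats(m.astype(np.uint8))
          for i in range(1,k):
            if st[i,4]>15:
                P=W[l==i][:,:2];print('  top',z0,ce[i].round(),st[i,4],P.mean(0).round(1),P.min(0).round(),P.max(0).round())
E
python3 - <<'E'
import cv2
a=cv2.imread('pics/scene0.png')[190:310,170:310];b=cv2.imread('pics/top0.png')[150:280,320:460]
cv2.imwrite('pics/c1.png',cv2.vconcat([cv2.resize(a,(400,300)),cv2.resize(b,(400,300))]) )
E
```

```text
top table z -0.3253508540328909
top [230. 131.] 192 xyz [782.7 221.1  12.3] zmax 18.0 ((791.7315673828125, 216.712890625), (16.042692184448242, 123.4760971069336), 61.3975715637207)
top [317. 142.] 766 xyz [734.9 -12.9  95.7] zmax 102.0 ((743.8810424804688, -13.367027282714844), (68.0772705078125, 64.67121887207031), 88.58607482910156)
top [431. 165.] 364 xyz [ 691.2 -303.2   47. ] zmax 93.0 ((695.1900634765625, -309.6572570800781), (48.02900695800781, 42.51945114135742), 72.9771499633789)
top [388. 211.] 3725 xyz [ 571.7 -192.6   15.2] zmax 110.0 ((576.1981811523438, -200.73553466796875), (90.22762298583984, 290.7173767089844), 7.1316022872924805)
top [238. 242.] 3842 xyz [488.8 185.   16.3] zmax 29.0 ((489.3639221191406, 186.74899291992188), (290.2767028808594, 89.90319061279297), 84.44386291503906)
top [351. 257.] 309 xyz [455.7 -99.9  45.9] zmax 93.0 ((456.22314453125, -100.99517822265625), (47.459434509277344, 46.760101318359375), 45.856510162353516)
  side [317. 154.] 72 [734.6 -13.6] [718.  -13.2] [34. 57. 73.]
  side [429. 166.] 150 [ 700.8 -315.2] [ 690.  -301.2] [141. 143. 
[... 2295 characters left out ...]
.8] [ 454. -115.] [463. -91.]
  top 60 [270. 216.] 128 [ 562.9 -101.6] [ 534. -122.] [582. -75.]
  top 60 [240. 239.] 124 [ 578.2 -199.5] [ 549. -221.] [ 595. -173.]
  top 60 [344. 252.] 60 [762.9 -33.8] [727. -49.] [781.   0.]
  top 60 [207. 264.] 123 [ 593.5 -296.7] [ 569. -317.] [ 609. -271.]
  top 66 [242. 191.] 56 [ 455.9 -113.7] [ 446. -121.] [ 462. -104.]
  top 66 [269. 210.] 92 [ 564.6 -103. ] [ 547. -116.] [574. -78.]
  top 66 [238. 233.] 160 [ 576.2 -199. ] [ 552. -212.] [ 592. -181.]
  top 66 [346. 239.] 727 [752.5 -20.3] [713. -49.] [781.  19.]
  top 66 [204. 256.] 240 [ 590.6 -297. ] [ 571. -315.] [ 609. -275.]
  top 66 [223. 295.] 241 [ 697.6 -313.2] [ 677. -335.] [ 715. -295.]
```

View pics/c1.png

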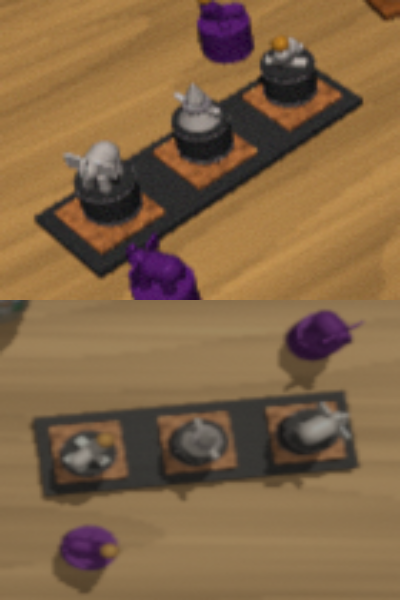

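The left figure is the seal (558,-98), which goes to the right cup (480,87). The middle one is the clown (571,-196), which goes to the middle cup (489,186). The right one is the elephant (585,-294), which goes to the left cup (499,286).

The tool yaw of 22.5° clears the neighbouring figures, so I'll keep it throughout.

```bash
cat >> h.py <<'E'
def go(*T):
    from scipy.spatial.transform import Rotation as Ro
    s=r.sense();d=Ro.from_euler('xyz',s['orientation'],degrees=True).inv().apply(np.array(T)-s['tool_pos'])
    print('t',round(s['t'],2),'pos',np.round(s['tool_pos'],1),'ori',np.round(s['orientation'],2),'gap',round(s['finger_gap'],1),'F',np.round(s['finger_force'],1),np.round(s['wrist_force'],1),'| delta/40 tool',np.round(d/40,3))
E
python3 -m handwheel '[100,0.75,-0.5,0,0,0,0, 100,0.75,-0.5,0,0,0,0, 100,0.75,-0.5,0,0,0,0, 100,0.75,-0.5,0,0,0,0, 100,0.75,-0.5,0,0,0,0, 100,0.75,-0.5,0,0,0,0, 100,0.75,-0.5,0,0,0,0, 100,0.75,-0.5,0,0,0,0]' 20
python3 -m handwheel '[100,0.75,-0.5,0,0,0,0, 100,0.75,-0.5,0,0,0,0, 100,0.75,-0.5,0,0,0,0, 100,0.75,-0.5,0,0,0,0, 100,0.75,-0.5,0,0,0,0, 100,0.75,-0.5,0,0,0,0, 100,0.75,-0.5,0,0,0,0, 100,0.75,-0.5,0,0,0,0]'
python3 -m handwheel '[100,0,0,0,0,0,0, 100,0,0,0,0,0,0]' >/dev/null
python3 -c "from h import *;go(558,-98.5,226)"
```

```text
t: 0.77
tool_pos: [400.4, -336.1, 404.6]
orientation: [-180.0, 0.0, 22.5]
wrist_force: [0.8, -0.9, 0.0]
finger_gap: 95.1
finger_force: 0.0
t: 1.43
tool_pos: [560.9, -96.3, 404.6]
orientation: [-180.0, 0.0, 22.5]
wrist_force: [0.5, -1.5, 0.4]
finger_gap: 95.1
finger_force: 0.0
t 1.6 pos [560.8 -96.5 404.2] ori [-1.7998e+02  4.0000e-02  2.2680e+01] gap 94.9 F 0.0 [-0.8 -1.   0.5] | delta/40 tool [-0.08   0.021  4.456]
```

```bash
python3 -m handwheel '[100,-0.08,0.02,0.75,0,0,0, 100,0,0,0.75,0,0,0, 100,0,0,0.75,0,0,0, 100,0,0,0.6,0,0,0, 100,0,0,0,0,0,0]'
python3 - <<'E'
from h import *
go(558,-98.5,226)
a=eyes.get_image('scene')[0][120:270,180:350,::-1];b=eyes.get_image('top')[0][150:290,280:450,::-1]
cv2.imwrite('pics/c2.png',cv2.vconcat([cv2.resize(a,(340,300)),cv2.resize(b,(340,280))]))
E
```

```text
t: 2.02
tool_pos: [556.3, -100.9, 286.7]
orientation: [-179.8, 0.3, 22.4]
wrist_force: [0.8, -0.1, 0.1]
finger_gap: 95.4
finger_force: 0.0
t 2.02 pos [ 556.3 -100.9  286.7] ori [-179.75    0.32   22.43] gap 95.4 F 0.0 [ 0.8 -0.1  0.1] | delta/40 tool [ 0.071 -0.032  1.518]
```

View pics/c2.png

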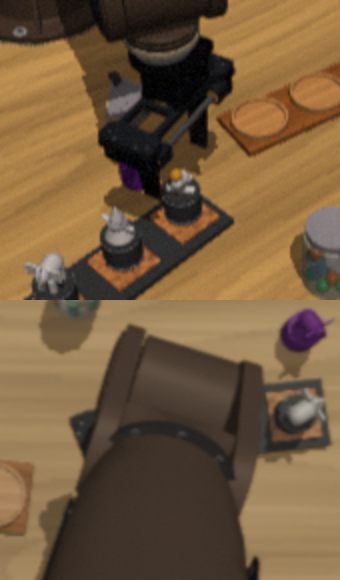

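The gripper hangs over the seal at crop pixel (183,190), with one finger at (152,185) between clown and seal and the other on its far side. I'll go down and grip.

```bash
python3 -m handwheel '[100,0.07,-0.03,0.5,0,0,0, 100,0,0,0.5,0,0,0, 100,0,0,0.4,0,0,0, 100,0,0,0.1,0,0,0, 100,0,0,0,0,0,0]'
python3 -m handwheel '[30,0,0,0,0,0,0, 30,0,0,0,0,0,0, 30,0,0,0,0,0,0, 30,0,0,0,0,0,0, 30,0,0,0,0,0,0, 30,0,0,0,0,0,0]' 20
python3 -c "from h import *;go(558,-98.5,226)"
```

```text
t: 2.53
tool_pos: [559.9, -98.2, 231.5]
orientation: [180.0, -0.0, 22.5]
wrist_force: [0.4, 1.4, 0.2]
finger_gap: 95.1
finger_force: 0.0
t: 3.03
tool_pos: [559.7, -97.8, 231.0]
orientation: [180.0, -0.0, 22.5]
wrist_force: [0.2, 0.0, -0.4]
finger_gap: 60.5
finger_force: 0.0
t 3.03 pos [559.7 -97.8 231. ] ori [ 1.7998e+02 -2.0000e-02  2.2510e+01] gap 60.5 F 0.0 [ 0.2  0.  -0.4] | delta/40 tool [-0.046 -0.001  0.126]
```

```bash
python3 -m handwheel '[30,-0.04,0,0.12,0,0,0, 0,0,0,0,0,0,0, 0,0,0,0,0,0,0, 0,0,0,0,0,0,0, 0,0,0,0,0,0,0, 0,0,0,0,0,0,0, 0,0,0,0,0,0,0]' 20
python3 -c "from h import *;go(480,87,370)"
```

```text
t: 3.62
tool_pos: [558.2, -98.4, 225.9]
orientation: [180.0, 0.0, 22.5]
wrist_force: [-0.4, 0.0, -1.1]
finger_gap: 47.3
finger_force: 20.0
t 3.62 pos [558.2 -98.4 225.9] ori [180.     0.    22.51] gap 47.3 F 20.0 [-0.4  0.  -1.1] | delta/40 tool [-0.032 -5.031 -3.602]
```

```bash
python3 -m handwheel '[0,0,0,-0.2,0,0,0, 0,0,0,-0.5,0,0,0, 0,0,0,-0.7,0,0,0, 0,0,0,-0.7,0,0,0, 0,0,0,-0.5,0,0,0, 0,0,-0.2,0,0,0,0, 0,0,-0.4,0,0,0,0, 0,0,-0.6,0,0,0,0]' 25
python3 -m handwheel '[0,0,-0.6,0,0,0,0, 0,0,-0.6,0,0,0,0, 0,0,-0.6,0,0,0,0, 0,0,-0.6,0,0,0,0, 0,0,-0.6,0,0,0,0, 0,0,-0.5,0,0,0,0, 0,0,-0.3,0,0,0,0, 0,0,0,0,0,0,0]'
python3 -c "from h import *;go(480,87,227)"
```

```text
t: 4.28
tool_pos: [539.2, -53.7, 329.3]
orientation: [-180.0, 0.0, 22.4]
wrist_force: [0.5, 0.7, -1.6]
finger_gap: 47.3
finger_force: 25.0
t: 4.95
tool_pos: [480.2, 88.4, 329.1]
orientation: [-179.9, 0.1, 22.6]
wrist_force: [0.6, -0.3, -1.7]
finger_gap: 47.8
finger_force: 25.0
t 4.95 pos [480.2  88.4 329.1] ori [-1.7995e+02  1.2000e-01  2.2650e+01] gap 47.8 F 25.0 [ 0.6 -0.3 -1.7] | delta/40 tool [-0.012  0.034  2.553]
```

```bash
python3 -m handwheel '[0,0,0.03,0.3,0,0,0, 0,0,0,0.5,0,0,0, 0,0,0,0.5,0,0,0, 0,0,0,0.5,0,0,0, 0,0,0,0.4,0,0,0, 0,0,0,0.2,0,0,0, 0,0,0,0,0,0,0]'
python3 - <<'E'
from h import *
go(480,87,227)
a=eyes.get_image('scene')[0][90:230,240:410,::-1]
cv2.imwrite('pics/c3.png',cv2.resize(a,(680,560),interpolation=2))
E
```

```text
t: 5.53
tool_pos: [481.9, 84.9, 232.2]
orientation: [-179.9, 0.2, 22.5]
wrist_force: [-0.3, -0.5, -1.2]
finger_gap: 47.8
finger_force: 25.0
t 5.53 pos [481.9  84.9 232.2] ori [-179.94    0.18   22.48] gap 47.8 F 25.0 [-0.3 -0.5 -1.2] | delta/40 tool [-0.023 -0.067  0.131]
```

View pics/c3.png

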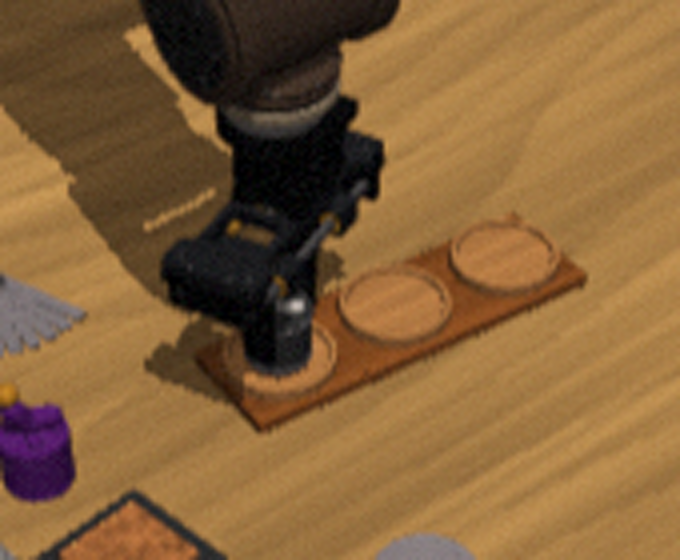

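The seal hangs just above the near cup, which is centred at about (285,355) in the crop, and looks well centred. I'll creep down.

```bash
python3 -m handwheel '[0,-0.02,-0.04,0.05,0,0,0, 0,0,0,0.05,0,0,0, 0,0,0,0,0,0,0]'; python3 -m handwheel '[0,0,0,0.03,0,0,0, 0,0,0,0,0,0,0]';python3 -c "from h import *;go(480,87,226)"
```

```text
t: 5.83
tool_pos: [480.7, 86.5, 230.3]
orientation: [180.0, -0.0, 22.5]
wrist_force: [0.2, -0.0, -1.3]
finger_gap: 47.7
finger_force: 25.0
t: 6.0
tool_pos: [480.8, 86.4, 229.0]
orientation: [180.0, -0.0, 22.5]
wrist_force: [0.6, 0.2, -1.6]
finger_gap: 47.8
finger_force: 25.0
t 6.0 pos [480.8  86.4 229. ] ori [ 1.7998e+02 -3.0000e-02  2.2510e+01] gap 47.8 F 25.0 [ 0.6  0.2 -1.6] | delta/40 tool [-0.013 -0.021  0.074]
```

```bash
python3 -m handwheel '[0,0,0,0.03,0,0,0, 0,0,0,0.03,0,0,0, 0,0,0,0,0,0,0]'; python3 -m handwheel '[0,0,0,0.02,0,0,0, 0,0,0,0,0,0,0, 0,0,0,0,0,0,0]'
```

```text
t: 6.25
tool_pos: [480.7, 86.4, 226.2]
orientation: [180.0, 0.0, 22.5]
wrist_force: [0.4, -0.4, -2.2]
finger_gap: 47.9
finger_force: 25.0
t: 6.5
tool_pos: [480.8, 86.4, 225.5]
orientation: [180.0, 0.0, 22.5]
wrist_force: [0.1, -0.3, -0.7]
finger_gap: 47.7
finger_force: 25.0
```

```bash
python3 -m handwheel '[0,0,0,0.02,0,0,0, 0,0,0,0,0,0,0]'; python3 -m handwheel '[60,0,0,0,0,0,0, 80,0,0,0,0,0,0, 100,0,0,0,0,0,0, 100,0,0,0,0,0,0, 100,0,0,0,0,0,0, 100,0,0,-0.2,0,0,0, 100,0,0,-0.5,0,0,0, 100,0,0,-0.8,0,0,0]'
python3 -m handwheel '[100,0,0,-1,0,0,0, 100,0,0,-1,0,0,0, 100,0,0,-0.5,0,0,0, 100,0,0,0,0,0,0]'
python3 -c "from h import *;go(571.5,-196.5,330)"
```

```text
t: 6.67
tool_pos: [480.8, 86.4, 225.1]
orientation: [180.0, -0.0, 22.5]
wrist_force: [-1.5, -0.5, 6.3]
finger_gap: 47.5
finger_force: 25.0
t: 7.33
tool_pos: [480.5, 86.3, 284.0]
orientation: [-179.9, 0.2, 22.5]
wrist_force: [-0.2, 0.3, 0.2]
finger_gap: 93.4
finger_force: 0.0
t: 7.67
tool_pos: [480.7, 86.5, 389.6]
orientation: [179.8, -0.4, 22.5]
wrist_force: [0.1, 0.5, 0.0]
finger_gap: 95.2
finger_force: 0.0
t 7.67 pos [480.7  86.5 389.6] ori [179.84  -0.42  22.52] gap 95.2 F 0.0 [0.1 0.5 0. ] | delta/40 tool [-0.624  7.4    1.507]
```

```bash
python3 -m handwheel '[100,-0.08,0.92,0,0,0,0, 100,-0.08,0.92,0,0,0,0, 100,-0.08,0.92,0,0,0,0, 100,-0.08,0.92,0,0,0,0, 100,-0.08,0.92,0,0,0,0, 100,-0.08,0.92,0,0,0,0, 100,-0.08,0.92,0,0,0,0, 100,-0.06,0.92,0,0,0,0]'; python3 -m handwheel '[100,0,0,0.5,0,0,0, 100,0,0,0.6,0,0,0, 100,0,0,0.4,0,0,0, 100,0,0,0,0,0,0]'
python3 - <<'E'
from h import *
go(571.5,-196.5,226)
a=eyes.get_image('scene')[0][100:290,180:400,::-1]
cv2.imwrite('pics/c4.png',cv2.resize(a,(660,570),interpolation=2))
E
```

```text
t: 8.33
tool_pos: [570.5, -196.9, 384.3]
orientation: [-180.0, 0.0, 22.5]
wrist_force: [1.0, -0.1, 1.0]
finger_gap: 94.9
finger_force: 0.0
t: 8.67
tool_pos: [569.8, -195.1, 321.1]
orientation: [-179.7, 0.2, 22.5]
wrist_force: [0.1, -0.1, -0.2]
finger_gap: 95.4
finger_force: 0.0
t 8.67 pos [ 569.8 -195.1  321.1] ori [-179.74    0.24   22.48] gap 95.4 F 0.0 [ 0.1 -0.1 -0.2] | delta/40 tool [0.036 0.058 2.378]
```

View pics/c4.png

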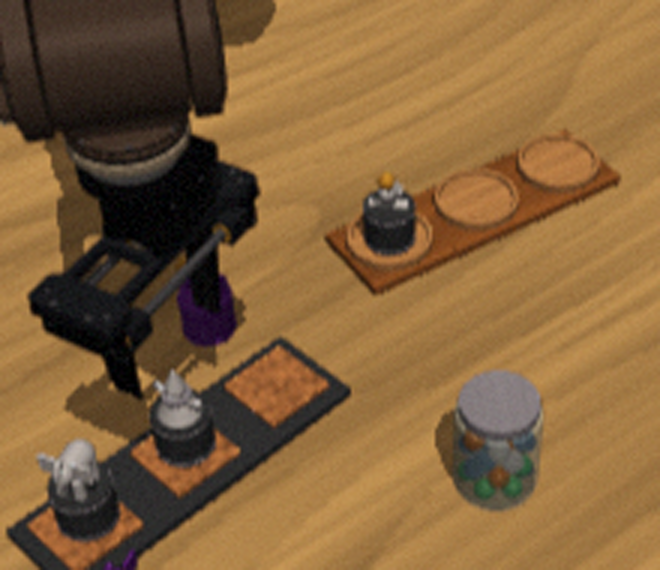

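The seal stands upright in the right cup at crop (389,220), and the open gripper is above the clown at (180,420). I'll go down and grip the clown.

```bash
python3 -m handwheel '[100,0.03,0.02,0.4,0,0,0, 100,0,0,0.6,0,0,0, 100,0,0,0.6,0,0,0, 100,0,0,0.5,0,0,0, 100,0,0,0.2,0,0,0, 100,0,0,0,0,0,0, 100,0,0,0,0,0,0]'
python3 -c "from h import *;go(571.5,-196.5,226)"
```

```text
t: 9.3
tool_pos: [572.3, -195.4, 233.8]
orientation: [180.0, -0.0, 22.5]
wrist_force: [1.0, 0.0, -0.1]
finger_gap: 95.0
finger_force: 0.0
t 9.3 pos [ 572.3 -195.4  233.8] ori [ 1.7996e+02 -3.0000e-02  2.2520e+01] gap 95.0 F 0.0 [ 1.   0.  -0.1] | delta/40 tool [-0.03   0.017  0.195]
```

```bash
python3 -m handwheel '[100,-0.02,0.02,0.19,0,0,0, 30,0,0,0,0,0,0, 0,0,0,0,0,0,0, 0,0,0,0,0,0,0, 0,0,0,0,0,0,0, 0,0,0,0,0,0,0, 0,0,0,0,0,0,0, 0,0,0,0,0,0,0]' 25
python3 -m handwheel '[0,0,0,0,0,0,0, 0,0,0,0,0,0,0, 0,0,0,0,0,0,0]'
python3 -c "from h import *;go(489.5,186.5,370)"
```

```text
t: 9.97
tool_pos: [571.6, -196.4, 225.3]
orientation: [180.0, -0.0, 22.5]
wrist_force: [-0.4, -0.1, 1.2]
finger_gap: 53.6
finger_force: 0.0
t: 10.22
tool_pos: [571.5, -196.4, 225.2]
orientation: [180.0, -0.0, 22.5]
wrist_force: [-0.1, -1.0, 1.4]
finger_gap: 47.4
finger_force: 25.0
t 10.22 pos [ 571.5 -196.4  225.2] ori [179.99  -0.    22.51] gap 47.4 F 25.0 [-0.1 -1.   1.4] | delta/40 tool [ 1.77  -9.629 -3.621]
```

```bash
python3 -m handwheel '[0,0,0,-0.2,0,0,0, 0,0,0,-0.5,0,0,0, 0,0,0,-0.7,0,0,0, 0,0,0,-0.7,0,0,0, 0,0,0,-0.7,0,0,0, 0,0,0,-0.5,0,0,0, 0,0,0,-0.3,0,0,0, 0,0.05,-0.3,0,0,0,0]' 25
python3 -m handwheel '[0,0.11,-0.5,0,0,0,0, 0,0.12,-0.6,0,0,0,0, 0,0.12,-0.65,0,0,0,0, 0,0.12,-0.65,0,0,0,0, 0,0.12,-0.65,0,0,0,0, 0,0.12,-0.65,0,0,0,0, 0,0.12,-0.65,0,0,0,0, 0,0.12,-0.65,0,0,0,0]'
python3 -m handwheel '[0,0.12,-0.65,0,0,0,0, 0,0.12,-0.65,0,0,0,0, 0,0.12,-0.65,0,0,0,0, 0,0.12,-0.65,0,0,0,0, 0,0.12,-0.65,0,0,0,0, 0,0.11,-0.6,0,0,0,0, 0,0.1,-0.43,0,0,0,0, 0,0,0,0,0,0,0]'
python3 -c "from h import *;go(489.5,186.5,226)"
```

```text
t: 10.88
tool_pos: [569.0, -185.4, 372.3]
orientation: [179.8, -0.2, 22.4]
wrist_force: [-0.3, -0.4, -1.4]
finger_gap: 47.8
finger_force: 25.0
t: 11.55
tool_pos: [526.2, 16.6, 368.4]
orientation: [-180.0, 0.1, 22.5]
wrist_force: [0.2, 0.6, -0.2]
finger_gap: 47.8
finger_force: 25.0
t: 12.22
tool_pos: [490.3, 188.1, 368.4]
orientation: [-180.0, 0.1, 22.7]
wrist_force: [-0.2, -0.5, -0.1]
finger_gap: 47.7
finger_force: 25.0
t 12.22 pos [490.3 188.1 368.4] ori [-1.7997e+02  7.0000e-02  2.2660e+01] gap 47.7 F 25.0 [-0.2 -0.5 -0.1] | delta/40 tool [-0.028  0.032  3.56 ]
```

```bash
python3 -m handwheel '[0,-0.02,0.03,0.3,0,0,0, 0,0,0,0.6,0,0,0, 0,0,0,0.7,0,0,0, 0,0,0,0.7,0,0,0, 0,0,0,0.6,0,0,0, 0,0,0,0.3,0,0,0, 0,0,0,0.1,0,0,0, 0,0,0,0,0,0,0]'
python3 -m handwheel '[0,0,0,0,0,0,0]'
python3 -c "from h import *;go(489.5,186.5,226)"
```

```text
t: 12.88
tool_pos: [491.1, 183.6, 236.1]
orientation: [-180.0, 0.1, 22.5]
wrist_force: [0.2, 0.5, -1.5]
finger_gap: 47.7
finger_force: 25.0
t: 12.97
tool_pos: [491.4, 183.8, 237.5]
orientation: [180.0, -0.0, 22.5]
wrist_force: [-0.9, 0.3, 0.3]
finger_gap: 47.8
finger_force: 25.0
t 12.97 pos [491.4 183.8 237.5] ori [179.99  -0.    22.5 ] gap 47.8 F 25.0 [-0.9  0.3  0.3] | delta/40 tool [-0.019 -0.081  0.287]
```

```bash
python3 -m handwheel '[0,-0.02,-0.08,0.12,0,0,0, 0,0,0,0.08,0,0,0, 0,0,0,0.05,0,0,0, 0,0,0,0.02,0,0,0, 0,0,0,0,0,0,0]'
python3 -m handwheel '[0,0,0,0.02,0,0,0, 0,0,0,0,0,0,0, 0,0,0,0,0,0,0]'
```

```text
t: 13.38
tool_pos: [489.5, 186.6, 226.3]
orientation: [180.0, -0.0, 22.5]
wrist_force: [0.2, -0.6, -1.4]
finger_gap: 47.9
finger_force: 25.0
t: 13.63
tool_pos: [489.5, 186.5, 225.5]
orientation: [180.0, -0.0, 22.5]
wrist_force: [-0.2, 0.6, -1.4]
finger_gap: 47.9
finger_force: 25.0
```

```bash
python3 -m handwheel '[0,0,0,0.02,0,0,0, 0,0,0,0,0,0,0, 0,0,0,0,0,0,0]'
python3 -m handwheel '[0,0,0,0.01,0,0,0, 0,0,0,0,0,0,0, 0,0,0,0,0,0,0]'
```

```text
t: 13.88
tool_pos: [489.5, 186.6, 225.1]
orientation: [180.0, -0.0, 22.5]
wrist_force: [-0.8, -1.1, 4.9]
finger_gap: 47.5
finger_force: 25.0
t: 14.13
tool_pos: [489.5, 186.5, 225.1]
orientation: [180.0, -0.0, 22.5]
wrist_force: [-2.2, -0.9, 11.5]
finger_gap: 47.6
finger_force: 25.0
```

Touchdown: I'll release and lift, then go to the elephant.

```bash
python3 -m handwheel '[50,0,0,-0.01,0,0,0, 70,0,0,0,0,0,0, 100,0,0,0,0,0,0, 100,0,0,0,0,0,0, 100,0,0,0,0,0,0, 100,0,0,-0.2,0,0,0, 100,0,0,-0.5,0,0,0, 100,0,0,-0.8,0,0,0]'
python3 -m handwheel '[100,0,0,-1,0,0,0, 100,0,0,-1,0,0,0, 100,0,0,-0.5,0,0,0, 100,0,0,0,0,0,0]' >/dev/null
python3 -c "from h import *;go(585,-294,330)"
```

```text
t: 14.8
tool_pos: [489.2, 186.4, 283.8]
orientation: [-180.0, 0.3, 22.5]
wrist_force: [0.3, 1.3, 0.3]
finger_gap: 88.5
finger_force: 0.0
t 15.13 pos [489.5 186.7 389.8] ori [179.92  -0.45  22.51] gap 95.6 F 0.0 [0.3 0.2 0.3] | delta/40 tool [-2.407 12.013  1.492]
```

```bash
python3 -m handwheel '[100,-0.16,0.8,0,0,0,0, 100,-0.16,0.8,0,0,0,0, 100,-0.16,0.8,0,0,0,0, 100,-0.16,0.8,0,0,0,0, 100,-0.16,0.8,0,0,0,0, 100,-0.16,0.8,0,0,0,0, 100,-0.16,0.8,0,0,0,0, 100,-0.16,0.8,0,0,0,0]'
python3 -m handwheel '[100,-0.16,0.8,0,0,0,0, 100,-0.16,0.8,0,0,0,0, 100,-0.16,0.8,0,0,0,0, 100,-0.16,0.8,0,0,0,0, 100,-0.16,0.8,0,0,0,0, 100,-0.16,0.8,0,0,0,0, 100,-0.16,0.8,0,0,0,0, 100,0,0,0.4,0,0,0]'
python3 -m handwheel '[100,0,0,0.6,0,0,0, 100,0,0,0.5,0,0,0, 100,0,0,0,0,0,0, 100,0,0,0,0,0,0]'
python3 - <<'E'
from h import *
go(585,-294,226)
a=eyes.get_image('scene')[0][100:320,140:400,::-1]
cv2.imwrite('pics/c5.png',cv2.resize(a,(650,550),interpolation=2))
E
```

```text
t: 15.8
tool_pos: [540.0, -71.1, 384.3]
orientation: [-180.0, 0.0, 22.5]
wrist_force: [0.1, 0.0, 0.0]
finger_gap: 94.9
finger_force: 0.0
t: 16.47
tool_pos: [585.0, -298.6, 370.2]
orientation: [179.7, -0.1, 22.3]
wrist_force: [1.0, 0.0, -0.4]
finger_gap: 95.1
finger_force: 0.0
t: 16.8
tool_pos: [584.5, -293.6, 323.9]
orientation: [-179.9, 0.1, 22.5]
wrist_force: [-0.0, -0.6, 0.5]
finger_gap: 94.7
finger_force: 0.0
t 16.8 pos [ 584.5 -293.6  323.9] ori [-1.7988e+02  9.0000e-02  2.2500e+01] gap 94.7 F 0.0 [-0.  -0.6  0.5] | delta/40 tool [0.012 0.018 2.447]
```

View pics/c5.png

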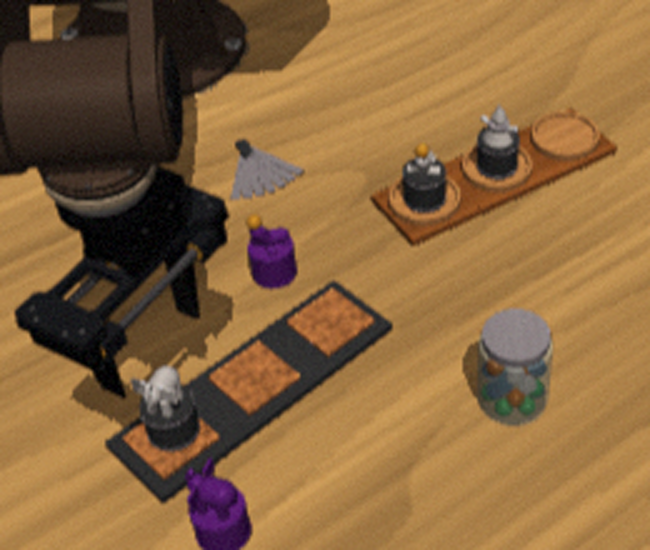

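The clown stands upright in the middle cup at (497,155), the seal is at (424,185), and the gripper is above the elephant at (168,410). The descent is next.

```bash
python3 -m handwheel '[100,0.01,0.02,0.4,0,0,0, 100,0,0,0.6,0,0,0, 100,0,0,0.6,0,0,0, 100,0,0,0.5,0,0,0, 100,0,0,0.2,0,0,0, 100,0,0,0,0,0,0, 100,0,0,0,0,0,0]'
python3 -c "from h import *;go(585,-294,225.5)"
```

```text
t: 17.43
tool_pos: [585.6, -294.3, 234.1]
orientation: [179.9, -0.0, 22.5]
wrist_force: [-0.2, 1.2, -0.2]
finger_gap: 94.8
finger_force: 0.0
t 17.43 pos [ 585.6 -294.3  234.1] ori [ 1.7993e+02 -5.0000e-02  2.2520e+01] gap 94.8 F 0.0 [-0.2  1.2 -0.2] | delta/40 tool [-0.011 -0.014  0.214]
```

```bash
python3 -m handwheel '[100,0,0,0.2,0,0,0, 30,0,0,0,0,0,0, 0,0,0,0,0,0,0, 0,0,0,0,0,0,0, 0,0,0,0,0,0,0, 0,0,0,0,0,0,0, 0,0,0,0,0,0,0, 0,0,0,0,0,0,0]' 25
python3 -m handwheel '[0,0,0,0,0,0,0, 0,0,0,0,0,0,0, 0,0,0,0,0,0,0]'
python3 -c "from h import *;go(499,286,375)"
```

```text
t: 18.1
tool_pos: [585.2, -294.2, 224.8]
orientation: [180.0, -0.0, 22.5]
wrist_force: [0.5, 0.1, 0.2]
finger_gap: 53.9
finger_force: 0.0
t: 18.35
tool_pos: [585.2, -294.2, 224.8]
orientation: [180.0, -0.0, 22.5]
wrist_force: [-0.2, 0.0, 1.0]
finger_gap: 47.6
finger_force: 25.0
t 18.35 pos [ 585.2 -294.2  224.8] ori [180.   -0.   22.5] gap 47.6 F 25.0 [-0.2  0.   1. ] | delta/40 tool [  3.56  -14.226  -3.756]
```

```bash
python3 -m handwheel '[0,0,0,-0.2,0,0,0, 0,0,0,-0.5,0,0,0, 0,0,0,-0.7,0,0,0, 0,0,0,-0.7,0,0,0, 0,0,0,-0.7,0,0,0, 0,0,0,-0.6,0,0,0, 0,0,0,-0.3,0,0,0, 0,0.07,-0.3,0,0,0,0]' 25
python3 -m handwheel '[0,0.13,-0.5,0,0,0,0, 0,0.15,-0.6,0,0,0,0, 0,0.16,-0.65,0,0,0,0, 0,0.16,-0.65,0,0,0,0, 0,0.16,-0.65,0,0,0,0, 0,0.16,-0.65,0,0,0,0, 0,0.16,-0.65,0,0,0,0, 0,0.16,-0.65,0,0,0,0]'
python3 -m handwheel '[0,0.16,-0.65,0,0,0,0, 0,0.16,-0.65,0,0,0,0, 0,0.16,-0.65,0,0,0,0, 0,0.16,-0.65,0,0,0,0, 0,0.16,-0.65,0,0,0,0, 0,0.16,-0.65,0,0,0,0, 0,0.16,-0.65,0,0,0,0, 0,0.16,-0.65,0,0,0,0]'
python3 -m handwheel '[0,0.16,-0.65,0,0,0,0, 0,0.16,-0.65,0,0,0,0, 0,0.16,-0.65,0,0,0,0, 0,0.17,-0.65,0,0,0,0, 0,0.17,-0.6,0,0,0,0, 0,0.08,-0.35,0,0,0,0, 0,0.07,-0.18,0,0,0,0, 0,0,0,0,0,0,0]'
python3 -c "from h import *;go(499,286,225)"
```

```text
t: 19.02
tool_pos: [583.3, -283.0, 375.6]
orientation: [179.7, -0.2, 22.4]
wrist_force: [0.6, -0.8, -0.5]
finger_gap: 47.7
finger_force: 25.0
t: 19.68
tool_pos: [551.4, -76.3, 371.1]
orientation: [-179.9, 0.1, 22.5]
wrist_force: [1.6, 0.0, -1.3]
finger_gap: 47.4
finger_force: 25.0
t: 20.35
tool_pos: [518.9, 135.2, 371.2]
orientation: [-180.0, 0.1, 22.5]
wrist_force: [-0.8, -0.2, 0.0]
finger_gap: 47.7
finger_force: 25.0
t: 21.02
tool_pos: [498.4, 287.1, 371.8]
orientation: [180.0, 0.1, 22.6]
wrist_force: [-0.1, 0.1, -1.2]
finger_gap: 47.3
finger_force: 25.0
t 21.02 pos [498.4 287.1 371.8] ori [1.7999e+02 7.0000e-02 2.2600e+01] gap 47.3 F 25.0 [-0.1  0.1 -1.2] | delta/40 tool [0.009 0.032 3.67 ]
```

```bash
python3 -m handwheel '[0,0,0.03,0.3,0,0,0, 0,0,0,0.6,0,0,0, 0,0,0,0.7,0,0,0, 0,0,0,0.7,0,0,0, 0,0,0,0.6,0,0,0, 0,0,0,0.4,0,0,0, 0,0,0,0.1,0,0,0, 0,0,0,0,0,0,0]' >/dev/null
python3 -m handwheel '[0,0,0,0,0,0,0, 0,0,0,0,0,0,0]'
python3 -c "from h import *;go(499,286,225)"
```

```text
t: 21.85
tool_pos: [499.7, 284.8, 237.9]
orientation: [180.0, -0.1, 22.5]
wrist_force: [-0.5, 0.4, -1.6]
finger_gap: 47.9
finger_force: 25.0
t 21.85 pos [499.7 284.8 237.9] ori [ 1.7999e+02 -1.0000e-01  2.2480e+01] gap 47.9 F 25.0 [-0.5  0.4 -1.6] | delta/40 tool [-0.004 -0.035  0.322]
```

```bash
python3 -m handwheel '[0,0,-0.03,0.14,0,0,0, 0,0,0,0.08,0,0,0, 0,0,0,0.06,0,0,0, 0,0,0,0.02,0,0,0, 0,0,0,0,0,0,0, 0,0,0,0,0,0,0]'
python3 -m handwheel '[0,0,0,0.01,0,0,0, 0,0,0,0,0,0,0, 0,0,0,0,0,0,0]'
```

```text
t: 22.35
tool_pos: [498.8, 286.2, 224.8]
orientation: [180.0, 0.0, 22.5]
wrist_force: [-1.0, -0.2, 0.4]
finger_gap: 47.9
finger_force: 25.0
t: 22.6
tool_pos: [498.8, 286.2, 224.8]
orientation: [180.0, -0.0, 22.5]
wrist_force: [-3.3, -0.3, 6.3]
finger_gap: 47.8
finger_force: 25.0
```

Contact is made, so I'll release, lift, back off and check.

```bash
python3 -m handwheel '[50,0,0,0,0,0,0, 70,0,0,0,0,0,0, 100,0,0,0,0,0,0, 100,0,0,0,0,0,0, 100,0,0,0,0,0,0, 100,0,0,-0.2,0,0,0, 100,0,0,-0.5,0,0,0, 100,0,0,-0.8,0,0,0]'
python3 -m handwheel '[100,0,0,-1,0,0,0, 100,0,0,-1,0,0,0, 100,0,0,-1,0,0,0, 100,0,0.8,0,0,0,0, 100,0,0.8,0,0,0,0, 100,0,0.8,0,0,0,0, 100,0,0.8,0,0,0,0, 100,0,0.8,0,0,0,0]' >/dev/null
python3 -m handwheel '[100,0,0.8,0,0,0,0, 100,0,0.8,0,0,0,0, 100,0,0.8,0,0,0,0, 100,0,0.8,0,0,0,0, 100,0,0.8,0,0,0,0, 100,0,0.8,0,0,0,0, 100,0,0.8,0,0,0,0, 100,0,0,0,0,0,0]'
python3 - <<'E'
from h import *
for n in('top','scene'):
    p,d=eyes.get_image(n);W=cloud(n,d);Z=W[...,2]
    for c in((480,87),(489.5,186.5),(499,286)):
        m=(np.hypot(W[...,0]-c[0],W[...,1]-c[1])<45)&(Z>57)&(Z<67);P=W[m];print(n,c,m.sum(),P.min(0).round(),P.max(0).round(),((P.min(0)+P.max(0))/2).round())
    if n=='scene': cv2.imwrite('pics/c6.png',cv2.resize(p[120:220,270:410,::-1],(700,500),interpolation=2))
E
```

```text
t: 23.27
tool_pos: [498.6, 285.9, 283.2]
orientation: [180.0, 0.3, 22.5]
wrist_force: [-0.2, 0.3, -0.4]
finger_gap: 88.9
finger_force: 0.0
t: 24.6
tool_pos: [647.0, -73.2, 404.5]
orientation: [179.9, -0.0, 22.3]
wrist_force: [0.1, 0.5, -0.3]
finger_gap: 95.1
finger_force: 0.0
top (480, 87) 117 [458.  73.  57.] [505. 109.  66.] [481.  91.  62.]
top (489.5, 186.5) 169 [469. 161.  57.] [513. 208.  67.] [491. 185.  62.]
top (499, 286) 131 [477. 261.  57.] [524. 308.  66.] [500. 284.  61.]
scene (480, 87) 82 [456.  60.  57.] [507. 111.  67.] [482.  85.  62.]
scene (489.5, 186.5) 98 [466. 161.  57.] [514. 210.  67.] [490. 186.  62.]
scene (499, 286) 96 [476. 261.  57.] [524. 306.  67.] [500. 284.  62.]
```

View pics/c6.png

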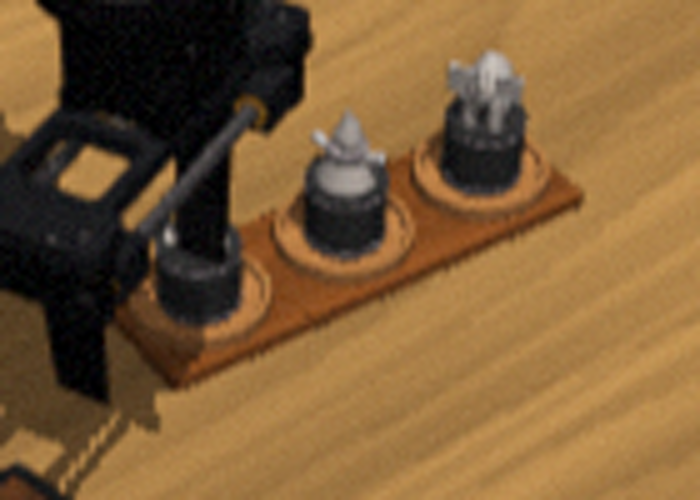

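Seal (200,275), clown (345,200) and elephant (484,130) all stand upright and centred in their cups. The arm is clear at z = 404.

```bash
python3 -c "from workcell import order;print(order.hand_in())"
```

```text
the job is handed in; nothing more can be done
None
```

I moved the seal to the right cup, the clown to the middle cup and the elephant to the left cup; the last camera check showed all three upright and centred to within a few millimetres, the jar was not touched, and the job is handed in (no verdict was returned).

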